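Tamp the ballast slugs level

TASK

Three of the steel slugs in the green ballast box ride up against its walls, so its cover would not go on. Take the T-handled tamper and press them down without hammering, touching the slugs only with the tamper, until all eight lie flat and level on the floor of the box. Finish by bedding them with a steady push of the tamper of about 20 N (the weight of two kilos), held for a good second; then stand the tamper back upright on its rubber plate and let go, leaving the other things on the bench where they are.

Things in the scene. Friction and masses are not known exactly. Their poses are not given: they have to be found in the camera images.
- ballast_box: Open green-painted steel ballast box, fixed to the table, 138 (its x) x 172 (its y) x 56 mm high, walls and floor 6 mm thick (inside 126 x 160 mm). Origin at the centre of its underside; x and y along its sides, z up. It holds the eight slugs in two lines of four: slugs 0-3 on its -x side, 4-7 on its +x side, four places 40 mm apart along y on each side, in any order.
- park_plate: Black rubber parking plate fixed flat on the table, 100 x 100 x 6 mm, on which the tamper stands. Origin at the centre of its underside, so its top is 6 mm above it.
- tamper: T-handled tamper, about 0.47 kg, standing upright: square flat steel foot 54 x 54 x 10 mm, round stem 18 mm thick from the foot up to the crossbar, wooden crossbar 80 mm long along its x, 22 mm wide along its y, 24 mm high, its middle 110 mm above the underside of the foot (top of the bar at 122 mm). Origin at the centre of the foot's underside, z up the stem.
- tamper_foot: The tamper's square flat steel foot, 54 x 54 x 10 mm, rigid with the stem; origin and axes are those of the tamper (centre of its underside).
- slug0: Plain steel ballast slug, a block 56 mm (x) x 36 mm (y) x 22 mm (z), about 0.25 kg, origin at its centre. Lying flat on the box floor its centre is 17 mm above the box's underside (28 mm is the box height of its top). It starts tilted about 30 degrees, its outer end riding up against the -x wall of the box and its top edge some 53 mm above the box's underside; friction holds it there, and pressing down on the raised end lays it flat.
- slug1: Plain steel ballast slug, a block 56 mm (x) x 36 mm (y) x 22 mm (z), about 0.25 kg, origin at its centre. Lying flat on the box floor its centre is 17 mm above the box's underside (28 mm is the box height of its top). It starts lying flat.
- slug2: Plain steel ballast slug, a block 56 mm (x) x 36 mm (y) x 22 mm (z), about 0.25 kg, origin at its centre. Lying flat on the box floor its centre is 17 mm above the box's underside (28 mm is the box height of its top). It starts tilted about 30 degrees, its outer end riding up against the -x wall of the box and its top edge some 53 mm above the box's underside; friction holds it there, and pressing down on the raised end lays it flat.
- slug3: Plain steel ballast slug, a block 56 mm (x) x 36 mm (y) x 22 mm (z), about 0.25 kg, origin at its centre. Lying flat on the box floor its centre is 17 mm above the box's underside (28 mm is the box height of its top). It starts lying flat.
- slug4: Plain steel ballast slug, a block 56 mm (x) x 36 mm (y) x 22 mm (z), about 0.25 kg, origin at its centre. Lying flat on the box floor its centre is 17 mm above the box's underside (28 mm is the box height of its top). It starts lying flat.
- slug5: Plain steel ballast slug, a block 56 mm (x) x 36 mm (y) x 22 mm (z), about 0.25 kg, origin at its centre. Lying flat on the box floor its centre is 17 mm above the box's underside (28 mm is the box height of its top). It starts tilted about 30 degrees, its outer end riding up against the +x wall of the box and its top edge some 53 mm above the box's underside; friction holds it there, and pressing down on the raised end lays it flat.
- slug6: Plain steel ballast slug, a block 56 mm (x) x 36 mm (y) x 22 mm (z), about 0.25 kg, origin at its centre. Lying flat on the box floor its centre is 17 mm above the box's underside (28 mm is the box height of its top). It starts lying flat.
- slug7: Plain steel ballast slug, a block 56 mm (x) x 36 mm (y) x 22 mm (z), about 0.25 kg, origin at its centre. Lying flat on the box floor its centre is 17 mm above the box's underside (28 mm is the box height of its top). It starts lying flat.
- wrench: Steel wrench lying on the table, bystander.
- oil_bottle: White bottle with black cap, 56 mm thick, 130 mm tall, standing, bystander; origin at the centre of its underside.
- jaw_pin: Steel jaw pin with a thicker dark head, about 100 mm long, lying, bystander.
- bush: Brass bush, 48 mm across, 22 mm high, bystander.
- chock: Pale wooden chock 90 x 45 x 35 mm, bystander.
Things that resemble listed ones, but are neither listed nor needed, are in the scene too. What is shaped like the tamper but turquoise or yellow is not meant.

How it is judged:
By the outcome, as a careful person would: the job done as asked, in the order asked, and still so for the second after the job is handed in, with the robot touching nothing.
It also fails if it takes over 64 s, if anything falls off the work surface, if the arm or the gripper's body presses on something with over 40 N, if the wrist force passes 120 N, or if a joint passes its speed limit or range.

ROBOT

A 6-joint arm with a two-finger parallel gripper is mounted at the origin on the work surface. World frame = base frame: x ahead of the robot, y to its left, z up, the work surface at z = 0. Lengths are in m, angles in rad, forces in N, time in s.
With the tool pointing down it reaches from about 0.35 to 0.925 m from the base axis. Payload 6.4 kg.
Tool frame: the origin (TCP) lies at the very end of the fingers, on their centre line; the grasp point (between the pads) lies 19 mm behind it; x points along the fingers, z is the direction in which the jaws open and shut, and the axes are right-handed (so a half turn about x gives the same grasp; the last joint's range is limited). The gripper opens to 85 mm and grips with 20 to 120 N. Pads are 22 mm wide; open, the fingers measure 114 mm over their backs; the gripper's body (76 mm by 85 mm) begins 54 mm behind the grasp point. The pads swing forward as they close: fully open they stand 13 mm farther back than shut.
Start: joints at [-1.403, 0.245, 1.558, -0, 1.339, -0.174], TCP at [0.218, -0.612, 0.231] pointing down, gripper open.
Joint ranges: [-3.13, 3.13], [-1.02, 2.26], [0.13, 2.54], [-0.95, 4.09], [0.21, 2.88], [-2.74, 2.74]. Speed limits (rad/s): [2.57, 2.57, 3.14, 3.14, 3.14, 3.14].

INTERFACE

Orientations are given as a 3x3 rotation matrix whose columns are the frame's x, y, z axes.
In Python, from rig import ctrl gives the robot as it stands.
- The arm moves only by the tool send_rows, never from a script. Its argument "deltas" is one flat list of numbers, 5 for each row, row after row: the gripper's target within -1 to 1 (fully open at 1, half-way at 0, shut at -1), then the shift along the tool's x, y, z in mm, then the turn about the tool's x in degrees. In form: [claw, dx, dy, dz, twist, claw, dx, dy, dz, twist, ...]. A call has 1 to 10 rows; each row is the pose to reach, as a shift and turn from the pose commanded when the call began, along the tool's axes at that moment; what a row does not reach only later rows make up. A row lasts 1/10 s, in which the tool goes at most 50 mm and 8.59 degrees, less where a joint would pass 70% of its speed; a pose out of reach is approached as far as the arm can. A call with a gripper value outside its range is refused whole. The fingers move at their own pace and stop on an object; "grip_force" is the grip in N (left out, the last holds). Time passes only in rows, so rows that repeat a pose let the fingers close. It gives the time, the measured TCP pose, the force and the opening at its end, in the units of the state.
- ctrl.sense(): the state, without advancing time (a new reading comes with each control period).
- ctrl.get_image(name): name is "side" or "top"; returns (picture, depth): 480x640x3 uint8, blue, green, red; 480x640 float32, m along the optical axis (not along the pixel's ray), 0 where there is no reading.
- ctrl.camera_model(name): a dict with "fx", "fy", "cx", "cy" (pixels), "T" (4x4, takes a point from camera to world coordinates). Camera axes: x right, y up, looking along -z (the intrinsics and any distortion apply to the point x, -y, -z); pixel columns grow to the right and rows downward; lengths in m; the calibration is good to about 2 mm. A picture is of the moment at which its call begins. camera_model takes no time and is no camera call.
- ctrl.close_job(): hands the job in, once; it reports no verdict.
Trained networks look in the newest picture that a camera, given by its name, has taken for a name from the list of things; names that differ only in an ending like _2 or _b are one class to them, and where a whole thing is asked for, a point or a joint stands for the part that bears it (a point fixed in the world has none). Each returns a list of dicts, best first, with "conf" (0 to 1); they miss things now and then, are a little off and sometimes report something else, mostly with a low value. They report only what shows in the picture. A call takes as long as a camera call. They do not tell look-alikes from the thing itself.
- ctrl.spot_in(camera, query): "bbox" ([left, top, right, bottom] in pixels, round what is visible of it).
- ctrl.trace(camera, query): "pixels" (480x640 bool, what is visible of it) and "bbox" ([left, top, right, bottom] in pixels, round what is visible of it).
The state is a dict: "time": time; "joint_positions": joint angles; "qvel": joint speeds; "joint_torque": joint torques, N m; "tcp_pos": TCP position; "ee_rot": TCP orientation; "ft_force": force on the tool from outside, world axes, zero at the start; "moment": the same for the moment, N m; "grip_width": finger opening in m.
Only numpy, scipy, OpenCV 4.12 (cv2) and the standard library are available. Lean on these libraries where they do the work, as an engineer would, in place of code of your own. Each camera call takes 0.05 s, during which the arm holds its last target.

## Working session

There is one attempt and no reset: what is moved stays moved. The work goes in short steps, Python scripts to look and compute and a tool call to move; the robot and the scene stay as the last step left them, time stands still between calls to the robot, and variables do not carry over. Pictures are saved under pics/ and viewed, and the job is handed in when it is done.

Besides the shell and the picture viewer there is one more tool, called after "Request:" as name(argument=value, ...) on one line, values as JSON. send_rows: Moves the arm, as the interface text tells. Its arguments: {"type":"object","properties":{"deltas":{"type":"array","items":{"type":"number"}},"grip_force":{"type":"number"}},"required":["deltas"]}

```bash
ls; mkdir -p pics; python3 - <<'E'
from rig import ctrl
import cv2,numpy as np
s=ctrl.sense(); print({k:np.round(v,3).tolist() for k,v in s.items()})
for n in("side","top"):
    im,d=ctrl.get_image(n); cv2.imwrite(f"pics/{n}0.png",im); np.save(f"pics/{n}0.npy",d)
    m=ctrl.camera_model(n); print(n,{k:np.round(v,4).tolist() if k!='x' else v for k,v in m.items()})
E
```

```text
pics
{'time': 0.0, 'joint_positions': [-1.403, 0.246, 1.559, -0.0, 1.339, -0.174], 'qvel': [-0.001, 0.0, -0.001, 0.0, -0.001, 0.0], 'joint_torque': [-0.001, -42.952, -32.613, -0.0, 0.005, 0.0], 'tcp_pos': [0.218, -0.612, 0.23], 'ee_rot': [[-0.0, 0.942, 0.335], [0.002, 0.335, -0.942], [-1.0, 0.0, -0.002]], 'ft_force': [0.811, -0.08, 0.459], 'moment': [0.029, -0.019, 0.029], 'grip_width': 0.085}
side {'fx': 500.9055, 'fy': 500.9055, 'cx': 321.3534, 'cy': 243.0088, 'T': [[0.983, 0.1049, -0.1509, 0.4334], [-0.1826, 0.4656, -0.8659, -0.9595], [-0.0205, 0.8787, 0.4768, 0.5538], [0.0, 0.0, 0.0, 1.0]]}
top {'fx': 540.6266, 'fy': 540.6266, 'cx': 304.9844, 'cy': 237.7414, 'T': [[0.0577, 0.9731, -0.2229, 0.318], [-0.9983, 0.0555, -0.0161, -0.0509], [-0.0033, 0.2235, 0.9747, 1.2089], [0.0, 0.0, 0.0, 1.0]]}
```

View pics/side0.png

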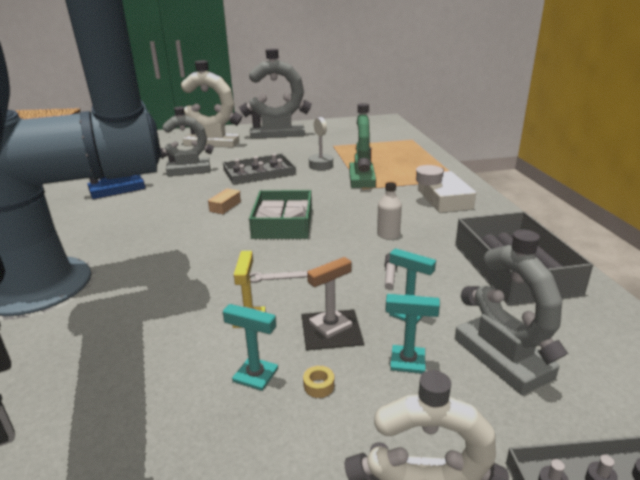

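View pics/top0.png

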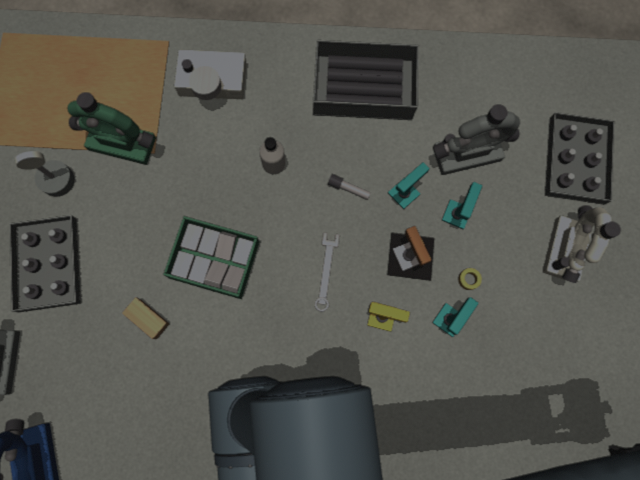

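The top view shows the brown-barred tamper on its black plate at about (411,252), and the green box at (212,257). Turquoise and yellow look-alikes stand around the tamper. Next I'll turn these pixels into positions.

```bash
cat > h.py <<'E'
from rig import ctrl
import cv2,numpy as np
def cloud(n,d):
    m=ctrl.camera_model(n); v,u=np.mgrid[0:480,0:640]
    P=np.stack([(u-m['cx'])/m['fx']*d,-(v-m['cy'])/m['fy']*d,-d],-1)
    W=P@m['T'][:3,:3].T+m['T'][:3,3]; W[d<=0]=np.nan
    return W
def rect(pts):
    c,s,a=cv2.minAreaRect((pts[:,:2]*1000).astype(np.float32)); return np.round(c,1),np.round(s,1),round(a,1)
E
python3 - <<'E'
from h import *
im=cv2.imread('pics/top0.png'); d=np.load('pics/top0.npy'); W=cloud('top',d)
big=cv2.resize(im[170:350,140:500],None,fx=2.2,fy=2.2,interpolation=cv2.INTER_CUBIC); cv2.imwrite('pics/crop0.png',big)
hsv=cv2.cvtColor(im,cv2.COLOR_BGR2HSV)
z=W[...,2]; print('table z',np.nanmedian(z[330:350,200:250]))
# tamper bar
roi=np.zeros(im.shape[:2],bool); roi[215:285,380:445]=1
bar=roi&(z>0.1); p=W[bar]; print('bar',bar.sum(),rect(p),np.nanmedian(p[:,2]),p[:,2].max())
foot=roi&(z>0.01)&(z<0.03); p=W[foot]; print('foot',foot.sum(),rect(p),np.nanmedian(p[:,2]))
pl=roi&(im.max(2)<60)&(z<0.02); p=W[pl]; print('plate',pl.sum(),rect(p),np.nanmedian(p[:,2]))
roi[:]=0; roi[200:310,155:270]=1
b=roi&(z>0.02); p=W[b];print('box all',b.sum(),rect(p))
b=roi&(hsv[...,1]>90)&(z>0.045);p=W[b];print('rim',b.sum(),rect(p),np.nanmedian(p[:,2]))
for q in('tamper','ballast_box','slug0','park_plate'):
    print(q,[(np.round(r['bbox']).tolist(),round(r['conf'],2)) for r in ctrl.spot_in('top',q)])
E
```

```text
table z 0.0004621964339457385
bar 497 (array([ 565.1, -263.6]), array([80. , 23.3]), 25.0) 0.12769254790027906 0.13369189508231782
foot 467 (array([ 593., -276.]), array([108. , 166.7]), 76.9) 0.01582684665137113
plate 1046 (array([ 585.1, -282.8]), array([119. , 142.6]), 85.2) 0.0066018141941597275
box all 4718 (array([531.7, 173.7]), array([175. , 138.3]), 77.3)
rim 452 (array([529.8, 171.1]), array([168.8, 135.5]), 77.2) 0.054452597018348925
tamper [([442.0, 183.0, 482.0, 227.0], 0.93), ([394.0, 227.0, 429.0, 270.0], 0.83), ([368.0, 303.0, 411.0, 332.0], 0.72), ([434.0, 296.0, 480.0, 332.0], 0.7), ([388.0, 164.0, 428.0, 209.0], 0.55)]
ballast_box [([167.0, 215.0, 258.0, 300.0], 0.71)]
slug0 [([194.0, 226.0, 223.0, 256.0], 0.88), ([230.0, 240.0, 251.0, 266.0], 0.85), ([182.0, 222.0, 201.0, 250.0], 0.81), ([218.0, 233.0, 234.0, 261.0], 0.8), ([222.0, 271.0, 244.0, 289.0], 0.74), ([188.0, 259.0, 210.0, 282.0], 0.72), ([172.0, 250.0, 193.0, 278.0], 0.7), ([201.0, 262.0, 230.0, 287.0], 0.61), ([393.0, 225.0, 428.0, 272.0], 0.26)]
park_plate [([389.0, 233.0, 434.0, 285.0], 0.81), ([390.0, 246.0, 417.0, 269.0], 0.74)]
```

View pics/crop0.png

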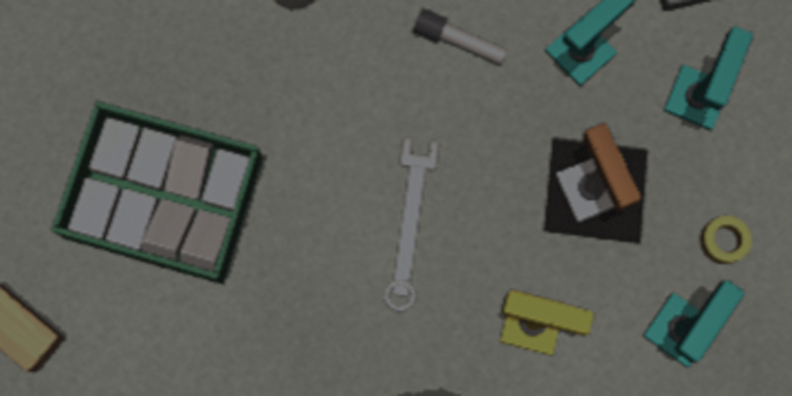

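```bash
python3 - <<'E'
from h import *
im=cv2.imread('pics/top0.png'); d=np.load('pics/top0.npy'); W=cloud('top',d); z=W[...,2]
np.set_printoptions(linewidth=200,suppress=True)
a=np.radians(-12.7);R=np.array([[np.cos(a),-np.sin(a)],[np.sin(a),np.cos(a)]])
roi=np.zeros(z.shape,bool); roi[200:310,155:270]=1
p=W[roi&(z>0.015)]; 
# use rim points for box centre: outer extents
q=p[:,:2]@R; print('ext',np.percentile(q,[0.3,99.7],axis=0)*1000)
c0=(np.percentile(q,0.3,axis=0)+np.percentile(q,99.7,axis=0))/2; c=R@c0; print('centre',c*1000)
q=(q-c0)*1000
xb=np.arange(-72,73,9); yb=np.arange(-88,89,8)
print('rows y desc; cols x',xb[:-1]+4)
for j in range(len(yb)-2,-1,-1):
    r=[]
    for i in range(len(xb)-1):
        m=(q[:,0]>=xb[i])&(q[:,0]<xb[i+1])&(q[:,1]>=yb[j])&(q[:,1]<yb[j+1])
        r.append(int(np.median(p[m,2])*1000) if m.sum()>1 else -1)
    print(yb[j]+4,r)
# plate by colour
dk=(im.max(2)<55); roi[:]=0; roi[228:285,380:440]=1
hsv=cv2.cvtColor(im,cv2.COLOR_BGR2HSV)
W2=W
pm=(roi&dk&(z<0.012)).astype(np.uint8); n,l,st,ce=cv2.connectedComponentsWithStats(pm); k=1+np.argmax(st[1:,4]); p=W[l==k]; print('plate',st[k],rect(p))
wm=(roi&(im.min(2)>85)&(z<0.03)&(z>0.008)&(hsv[...,1]<40)).astype(np.uint8); n,l,st,ce=cv2.connectedComponentsWithStats(wm); k=1+np.argmax(st[1:,4]); p=W[l==k]; print('foot',st[k],rect(p),np.median(p[:,2]))
roi[:]=0;roi[215:285,380:445]=1
p=W[roi&(z>0.118)&(hsv[...,1]>80)]; print('bar',len(p),rect(p))
E
```

```text
ext [[411.6100808  199.1171858 ]
 [549.00942952 370.68923926]]
centre [531.19364784 172.33864892]
rows y desc; cols x [-68 -59 -50 -41 -32 -23 -14  -5   4  13  22  31  40  49  58  67]
84 [53, 51, 46, 48, 50, 51, 50, 44, 46, 48, 49, 45, 48, 48, 49, 54]
76 [54, 25, 30, 29, 29, 28, 29, 30, 29, 28, 28, 28, 29, 29, 28, 46]
68 [55, 27, 28, 27, 29, 29, 28, 27, 27, 28, 27, 29, 28, 28, 29, 52]
60 [53, 27, 27, 28, 29, 29, 29, 28, 28, 28, 29, 28, 28, 28, 29, 55]
52 [53, 29, 28, 29, 29, 28, 29, 27, 27, 28, 28, 27, 26, 28, 29, 51]
44 [52, 28, 27, 28, 26, 27, 27, 26, 26, 26, 26, 27, 26, 26, 26, 45]
36 [54, 28, 27, 27, 28, 27, 27, 28, 28, 28, 26, 28, 26, 28, 28, 53]
28 [55, 28, 28, 29, 28, 28, 26, 29, 26, 27, 29, 28, 27, 28, 27, 53]
20 [54, 28, 28, 28, 28, 29, 28, 27, 28, 28, 28, 28, 29, 28, 28, 52]
12 [55, 26, 28, 27, 28, 29, 28, 28, 28, 27, 28, 28, 29, 28, 29, 51]
4 [54, 28, 29, 27, 27, 27, 26, 26, 26, 26, 27, 28, 28, 28, 27, 52]
-4 [55, 41, 49, 43, 40, 36, 30, 28, 27, 30, 34, 39, 43, 48, 43, 48]
-12 [53, 44, 50, 46, 41, 36, 30, 28, 26, 30, 35, 40, 44, 49, 40, 54]
-20 [52, 43, 50, 45, 40, 35, 30, 28, 27, 30, 35, 41, 46, 49, 44, 54]
-28 [54, 42, 50, 43, 41, 37, 31, 26, 27, 30, 34, 40, 44, 49, 47, 54]
-36 [55, 43, 50, 42, 39, 32, 29, 26, 27, 30, 33, 38, 43, 46, 44, 47]
-44 [55, 42, 49, 45, 39, 36, 31, 28, 26, 27, 29, 28, 26, 29, 27, 53]
-52 [54, 43, 49, 46, 39, 35, 31, 29, 26, 27, 29, 29, 28, 28, 28, 53]
-60 [54, 41, 48, 45, 40, 34, 30, 26, 27, 27, 29, 27, 28, 27, 28, 53]
-68 [55, 43, 51, 45, 40, 37, 32, 27, 25, 29, 29, 29, 28, 27, 26, 53]
-76 [55, 44, 50, 45, 41, 35, 32, 28, 28, 27, 29, 27, 27, 27, 27, 52]
-84 [48, 48, 53, 54, 52, 52, 51, 50, 50, 52, 51, 52, 52, 48, 53, 47]
plate [387 233  47  48 998] (array([ 564.4, -272.2]), array([99.6, 99. ]), 86.0)
foot [393 245  20  25 221] (array([ 559.5, -252.4]), array([53.4, 27.1]), 24.0) 0.01663946676001471
bar 431 (array([ 564.4, -263.8]), array([78.4, 23. ]), 25.9)
```

```bash
cat >> h.py <<'E'
def plan(tgt,yaw,prt=True):
    """tgt mm world, yaw deg of tool z axis"""
    s=ctrl.sense(); R=np.array(s['ee_rot']); p=np.array(s['tcp_pos'])*1000
    y0=np.degrees(np.arctan2(R[1,2],R[0,2])); dl=R.T@(np.array(tgt)-p)
    print('t',round(s['time'],2),'p',p.round(1),'yaw',y0.round(1),'f',np.round(s['ft_force'],1),'w',round(s['grip_width'],4),'-> d',dl.round(1),'twist',round(-(yaw-y0),1))
    return dl
E
python3 - <<'E'
from h import *
plan([565,-264,200],-64.6)
im=cv2.imread('pics/top0.png'); W=cloud('top',np.load('pics/top0.npy')); z=W[...,2]
m=np.hypot(W[...,0]-.565,W[...,1]+.264)<.18
m&=(z>.05)
n,l,st,ce=cv2.connectedComponentsWithStats(m.astype(np.uint8))
for k in range(1,n):
    if st[k,4]>20:
        p=W[l==k]; print(rect(p),p[:,2].max().round(3), 'mind',np.hypot(p[:,0]-.565,p[:,1]+.264).min().round(3))
# path obstacles
mm=(z>.14)&(W[...,0]>.3)&(W[...,0]<.75)&(W[...,1]>-.5)&(W[...,1]<.3); print(rect(W[mm]) if mm.sum() else 0, mm.sum())
E
```

```text
t 0.3 p [ 217.8 -612.2  230.9] yaw -70.4 f [0.3 0.4 0.3] w 0.0859 -> d [  31.1  443.8 -211.7] twist -5.8
(array([ 712.8, -252.1]), array([22.7, 80.7]), 45.1) 0.128 mind 0.117
(array([ 665.4, -373.1]), array([22.8, 73.8]), 69.1) 0.128 mind 0.113
(array([ 565.1, -263.6]), array([80. , 23.3]), 25.0) 0.134 mind 0.0
(array([ 427. , -356.6]), array([22.5, 79.6]), 56.1) 0.129 mind 0.145
(array([ 425.6, -208.3]), array([79.8, 22.3]), 78.3) 0.127 mind 0.137
(array([303.2, -69.1]), array([ 6.5, 66.3]), 0.2) 377
```

Request:
send_rows(deltas=[0.3,6,44,-21,-1,0.3,12,88,-42,-2,0.3,18,132,-63,-3,0.3,24,176,-84,-4,0.3,31,220,-105,-5,0.3,31,264,-126,-5.8,0.3,31,308,-147,-5.8,0.3,31,352,-168,-5.8,0.3,31,396,-189,-5.8,0.3,31,444,-212,-5.8], grip_force=100)

```text
time: 1.3
tcp_pos: [0.564, -0.2646, 0.2005]
ee_rot: [[0.0, 0.904, 0.429], [-0.0, 0.429, -0.904], [-1.0, 0.0, 0.0]]
ft_force: [1.1, -0.3, 0.4]
grip_width: 0.0555
```

```bash
python3 -c "
from h import *
plan([565,-264,140],-64.6)"
```

```text
t 1.3 p [ 564.  -264.6  200.5] yaw -64.6 f [ 1.1 -0.3  0.4] w 0.0555 -> d [60.5  1.1 -0.1] twist -0.0
```

Request:
send_rows(deltas=[0.3,20,0,0,0,0.3,45,0.5,0,0,0.3,70,1,0,0,0.3,90,1,0,0,0.3,102,1,0,0,0.3,102,1,0,0,0.3,102,1,0,0])

```text
time: 2.0
tcp_pos: [0.5642, -0.2661, 0.099]
ee_rot: [[0.001, 0.903, 0.429], [-0.001, 0.429, -0.903], [-1.0, 0.0, 0.001]]
ft_force: [0.0, -0.1, -0.1]
grip_width: 0.0554
```

```bash
python3 -c "
from h import *
plan([565,-264,98],-64.6)
im,d=ctrl.get_image('side'); cv2.imwrite('pics/s1.png',cv2.resize(im[180:400,180:480],None,fx=2.5,fy=2.5))"
```

```text
t 2.0 p [ 564.2 -266.1   99. ] yaw -64.6 f [ 0.  -0.1 -0.1] w 0.0554 -> d [ 1.   1.6 -1.5] twist -0.0
```

View pics/s1.png

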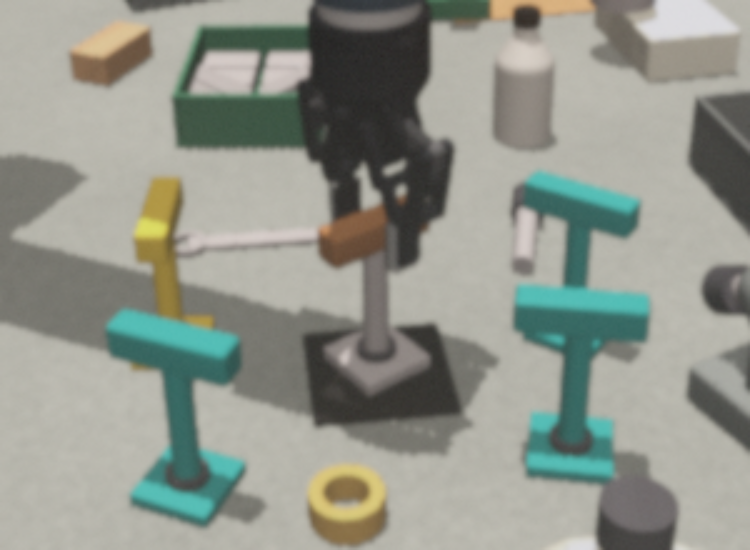

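The side view shows the open fingers straddling the brown bar at about (385,225), with everything else clear. Closing the gripper now.

Request:
send_rows(deltas=[0.3,1,1.5,-1.5,0,-1,1,1.5,-1.5,0,-1,1,1.5,-1.5,0,-1,1,1.5,-1.5,0,-1,1,1.5,-1.5,0,-1,1,1.5,-1.5,0,-1,1,1.5,-1.5,0], grip_force=100)

```text
time: 2.75
tcp_pos: [0.565, -0.2642, 0.098]
ee_rot: [[0.001, 0.903, 0.429], [-0.001, 0.429, -0.903], [-1.0, 0.001, 0.001]]
ft_force: [0.6, -1.2, 4.8]
grip_width: 0.0204
```

Request:
send_rows(deltas=[-1,-3,0,0,0,-1,-8,0,0,0,-1,-20,0,0,0,-1,-40,0,0,0,-1,-60,0,0,0,-1,-80,0,0,0,-1,-95,0,0,0,-1,-100,0,0,0,-1,-100,0,0,0])

```text
time: 3.65
tcp_pos: [0.5647, -0.2638, 0.198]
ee_rot: [[0.001, 0.903, 0.429], [-0.001, 0.429, -0.903], [-1.0, 0.001, 0.001]]
ft_force: [-0.6, 0.1, -5.5]
grip_width: 0.0203
```

```bash
python3 -c "
from h import *
a=np.radians(-12.7);c=np.array([531.2,172.3]);R=np.array([[np.cos(a),-np.sin(a)],[np.sin(a),np.cos(a)]])
for q in [(-32,-40),(32,-20),(-32,40),(32,40),(32,-40),(0,0)]: print(q,(c+R@q).round(1))
q=c+R@(-32,-40)
plan([q[0],q[1],198],-12.7)
for n,sl in(('side',np.s_[100:340,180:480]),('top',np.s_[200:330,360:480])):
  im,d=ctrl.get_image(n); cv2.imwrite('pics/2%s.png'%n,cv2.resize(im[sl],None,fx=2.4,fy=2.4)); np.save('pics/2%s.npy'%n,d); cv2.imwrite('pics/2f%s.png'%n,im)"
```

```text
(-32, -40) [491.2 140.3]
(32, -20) [558.  145.8]
(-32, 40) [508.8 218.4]
(32, 40) [571.2 204.3]
(32, -40) [553.6 126.2]
(0, 0) [531.2 172.3]
t 3.65 p [ 564.7 -263.8  198. ] yaw -64.6 f [-0.6  0.1 -5.5] w 0.0203 -> d [-3.000e-01  1.069e+02 -3.966e+02] twist -51.9
```

View pics/2side.png

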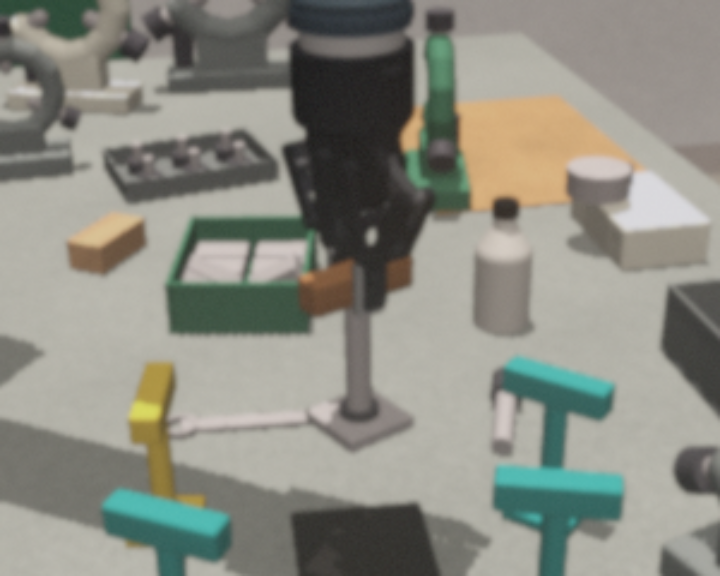

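The tamper hangs upright, its foot at about (362,422) in the crop and clear of everything. Next it goes over the two slugs raised on the -x side.

Request:
send_rows(deltas=[-1,0,5,-19,-3,-1,0,15,-57,-8,-1,0,27,-102,-15,-1,0,40,-150,-22,-1,0,53,-198,-28,-1,0,66,-246,-34,-1,0,79,-294,-40,-1,0,91,-338,-46,-1,0,100,-372,-50,-1,0,105,-390,-52])

```text
time: 4.75
tcp_pos: [0.4898, 0.1368, 0.1961]
ee_rot: [[-0.003, 0.212, 0.977], [0.001, 0.977, -0.212], [-1.0, 0.0, -0.003]]
ft_force: [0.7, -0.2, -5.9]
grip_width: 0.0205
```

```bash
python3 -c "
from h import *
plan([491.2,140.3,160],-12.7)"
```

```text
t 4.75 p [489.8 136.8 196.1] yaw -12.2 f [ 0.7 -0.2 -5.9] w 0.0205 -> d [36.1  3.7  0.7] twist 0.5
```

Request:
send_rows(deltas=[-1,15,3,1,0.5,-1,22,3,1,0.5,-1,22,3,1,0.5,-1,22,3,1,0.5])

```text
time: 5.15
tcp_pos: [0.4935, 0.1355, 0.1746]
ee_rot: [[-0.002, 0.228, 0.974], [-0.0, 0.974, -0.228], [-1.0, -0.001, -0.001]]
ft_force: [-0.4, -0.1, -5.6]
grip_width: 0.0207
```

```bash
python3 - <<'E'
from h import *
plan([491.2,140.3,160],-12.7)
im,d=ctrl.get_image('side'); cv2.imwrite('pics/3s.png',cv2.resize(im[140:290,210:390],None,fx=4,fy=4,interpolation=cv2.INTER_CUBIC))
W=cloud('side',d); z=W[...,2]
a=np.radians(-12.7);c=np.array([531.2,172.3])/1000;R=np.array([[np.cos(a),-np.sin(a)],[np.sin(a),np.cos(a)]])
im2,d2=ctrl.get_image('top'); W2=cloud('top',d2); cv2.imwrite('pics/3t.png',cv2.resize(im2[190:330,140:300],None,fx=4,fy=4,interpolation=cv2.INTER_CUBIC))
# box extents & foot from side
q=(W[...,:2]-c)@R*1000
hsv=cv2.cvtColor(im,cv2.COLOR_BGR2HSV)
roi=np.zeros(z.shape,bool); roi[140:290,210:390]=1
ft=roi&(z>.065)&(z<.09)&(abs(q[...,0])<90)&(abs(q[...,1]+40)<60)
print('foot',ft.sum(),np.percentile(q[ft],[1,5,50,95,99],axis=0).round(1).tolist(),np.percentile(z[ft],[1,50,99]).round(4))
b=roi&(hsv[...,1]>90)&(z>.045)&(z<.062)&(abs(q[...,0])<90)&(abs(q[...,1])<110); print('rim',b.sum(),np.percentile(q[b],[0.5,2,98,99.5],axis=0).round(1).tolist(),np.median(z[b]))
E
```

```text
t 5.15 p [493.5 135.5 174.6] yaw -13.2 f [-0.4 -0.1 -5.6] w 0.0207 -> d [14.6  4.2 -3.4] twist -0.5
foot 93 [[-52.9, -74.9], [-50.8, -74.4], [-21.8, -70.5], [0.4, -23.3], [0.7, -19.8]] [0.0826 0.0869 0.0899]Traceback (most recent call last):
  File "<stdin>", line 13, in <module>
    return _quantile_unchecked(
        a, q, axis, out, overwrite_input, method, keepdims, weights)
    return _ureduce(a,
                    func=_quantile_ureduce_func,
    ...<5 lines>...
                    overwrite_input=overwrite_input,
                    method=method)
    r = func(a, **kwargs)
    result = _quantile(arr,
                       quantiles=q,
    ...<2 lines>...
                       out=out,
                       weights=wgt)
    slices_having_nans = np.isnan(arr[-1, ...])
                                  ~~~^^^^^^^^^
IndexError: index -1 is out of bounds for axis 0 with size 0
```

View pics/3s.png

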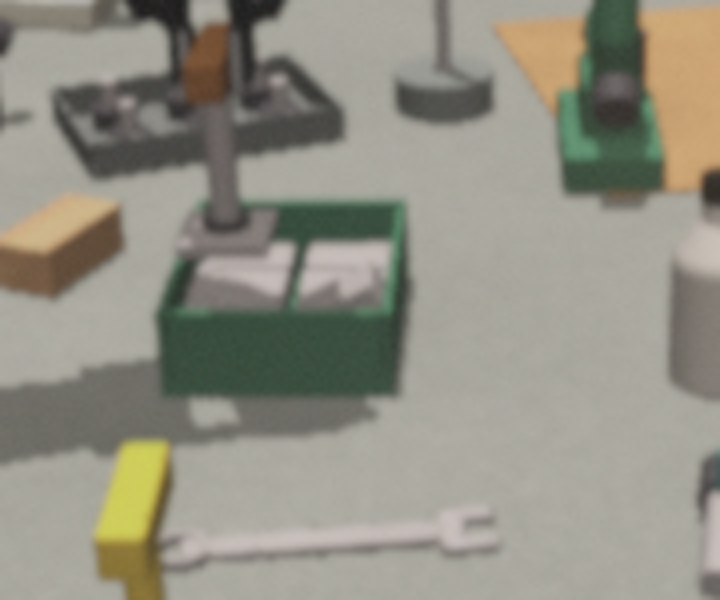

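View pics/3t.png

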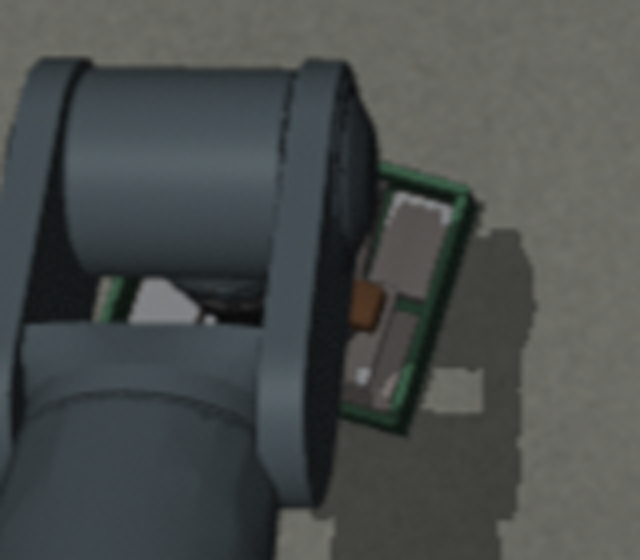

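```bash
python3 - <<'E'
from h import *
im=cv2.imread('pics/side0.png'); d=np.load('pics/side0.npy'); W=cloud('side',d); z=W[...,2]
a=np.radians(-12.7);c=np.array([531.2,172.3])/1000;R=np.array([[np.cos(a),-np.sin(a)],[np.sin(a),np.cos(a)]])
q=(W[...,:2]-c)@R*1000
roi=np.zeros(z.shape,bool); roi[180:245,240:325]=1
b=roi&(im[...,1]>im[...,2]*1.25)&(z>.02)&(z<.064)&(abs(q[...,0])<95)&(abs(q[...,1])<110)
print(b.sum(),np.percentile(q[b],[.5,2,98,99.5],axis=0).round(1).tolist(),rect(q[b]/1000),np.percentile(z[b],98))
t=b&(z>.048); print(rect(q[t]/1000),t.sum(),np.percentile(q[t],[1,99],axis=0).round(1).tolist())
bar=np.zeros(z.shape,bool);bar[255:290,300:355]=1;bar&=(z>.122); print('bar side',rect(W[bar]))
E
```

```text
1279 [[-63.9, -90.5], [-62.0, -89.3], [70.5, 83.6], [71.3, 84.8]] (array([ 3.4, -2.9]), array([136.1, 179.1]), 0.2) 0.05537887811447135
(array([ 3.4, -3.2]), array([136.1, 176.4]), 0.3) 388 [[-64.0, -89.8], [71.3, 83.2]]
bar side (array([ 566.6, -265.7]), array([80.8, 24.9]), 26.7)
```

Request:
send_rows(deltas=[-1,4,4,-3,-0.5,-1,10,4,-3,-0.5,-1,16,4,-3,-0.5,-1,21,4,-3,-0.5,-1,24,4,-3,-0.5,-1,26,4,-3,-0.5,-1,27.5,4,-3,-0.5,-1,29,4,-3,-0.5,-1,30.5,4,-3,-0.5,-1,32,4,-3,-0.5])

```text
time: 6.25
tcp_pos: [0.4919, 0.1409, 0.1433]
ee_rot: [[0.0, 0.218, 0.976], [0.0, 0.976, -0.218], [-1.0, 0.0, 0.0]]
ft_force: [0.1, 0.5, -3.3]
grip_width: 0.0206
```

```bash
python3 - <<'E'
from h import *
plan([491.2,140.3,120],-12.7)
im,d=ctrl.get_image('side'); cv2.imwrite('pics/4s.png',cv2.resize(im[140:290,210:390],None,fx=4,fy=4,interpolation=cv2.INTER_CUBIC))
print(ctrl.sense()['moment'])
E
```

```text
t 6.25 p [491.9 140.9 143.3] yaw -12.6 f [ 0.1  0.5 -3.3] w 0.0206 -> d [23.3 -0.8 -0.5] twist 0.1
[ 0.02541704 -0.05525918 -0.05130542]
```

View pics/4s.png

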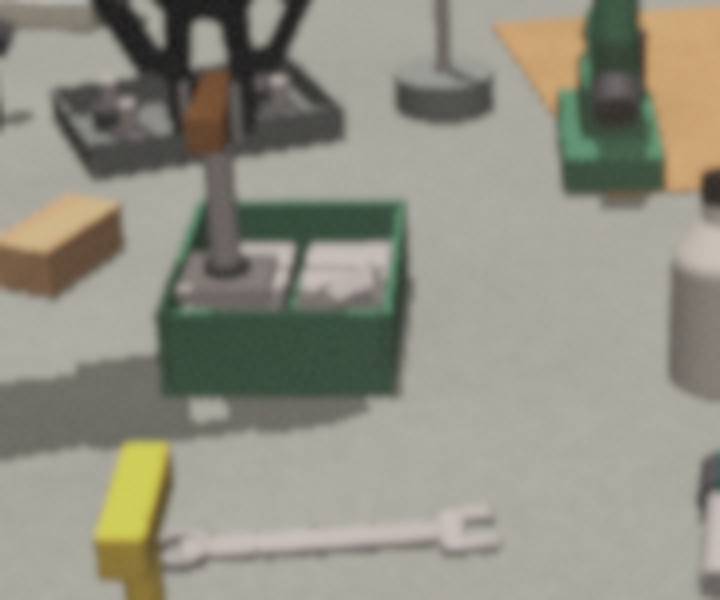

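The foot sits inside the box walls at about (228,285) in the crop and has just made contact. I'll press slowly from here.

Request:
send_rows(deltas=[-1,0.7,0,0,0,-1,1.4,0,0,0,-1,2.1,0,0,0,-1,2.8,0,0,0,-1,3.5,0,0,0])

```text
time: 6.8
tcp_pos: [0.4918, 0.1409, 0.1397]
ee_rot: [[0.0, 0.218, 0.976], [0.0, 0.976, -0.218], [-1.0, 0.0, 0.0]]
ft_force: [-0.5, -0.0, -4.5]
grip_width: 0.0203
```

Request:
send_rows(deltas=[-1,1,0,0,0,-1,2,0,0,0,-1,3,0,0,0,-1,4,0,0,0,-1,5,0,0,0,-1,6,0,0,0,-1,7,0,0,0])

```text
time: 7.5
tcp_pos: [0.4918, 0.1409, 0.1327]
ee_rot: [[-0.0, 0.218, 0.976], [-0.0, 0.976, -0.218], [-1.0, -0.0, -0.0]]
ft_force: [-0.4, -0.9, -4.9]
grip_width: 0.0204
```

```bash
python3 - <<'E'
from h import *
im,d=ctrl.get_image('side'); cv2.imwrite('pics/5s.png',cv2.resize(im[140:290,210:390],None,fx=4,fy=4,interpolation=cv2.INTER_CUBIC))
s=ctrl.sense();print(s['moment'],s['ft_force'],s['tcp_pos'])
E
```

```text
[-0.0162361   0.03096972 -0.07240523] [-0.79407662 -0.53194981 -5.39168681] [0.49165728 0.14089578 0.13253003]
```

View pics/5s.png

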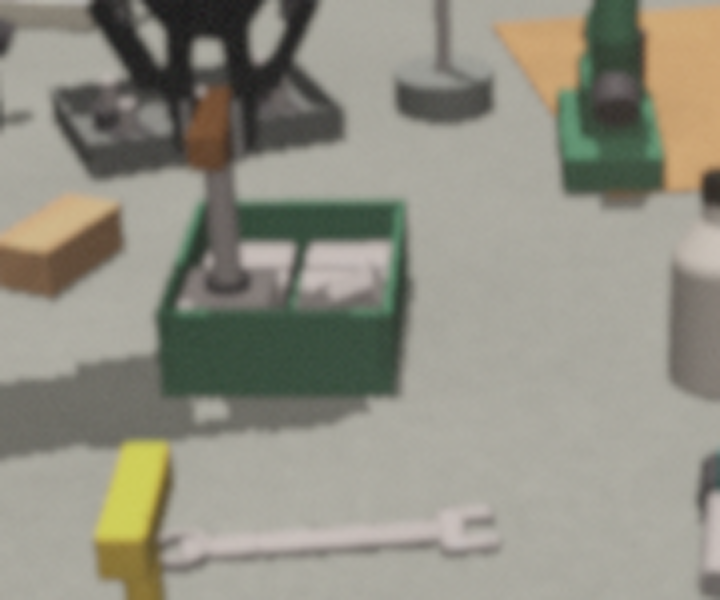

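Request:
send_rows(deltas=[-1,1.2,0,0,0,-1,2.4,0,0,0,-1,3.6,0,0,0,-1,4.8,0,0,0,-1,6,0,0,0,-1,7.2,0,0,0,-1,8.4,0,0,0,-1,9.2,0,0,0,-1,10,0,0,0])

```text
time: 8.45
tcp_pos: [0.4918, 0.1409, 0.1227]
ee_rot: [[-0.0, 0.218, 0.976], [0.0, 0.976, -0.218], [-1.0, 0.0, -0.0]]
ft_force: [-0.1, -0.6, -4.6]
grip_width: 0.0207
```

Now creep down to find the flat level.

Request:
send_rows(deltas=[-1,0.5,0,0,0,-1,1,0,0,0,-1,1.5,0,0,0,-1,2,0,0,0,-1,2,0,0,0])

```text
time: 8.95
tcp_pos: [0.4917, 0.1409, 0.1207]
ee_rot: [[-0.0, 0.218, 0.976], [-0.0, 0.976, -0.218], [-1.0, -0.0, -0.0]]
ft_force: [-0.0, 0.0, -5.2]
grip_width: 0.0206
```

Request:
send_rows(deltas=[-1,0.3,0,0,0,-1,0.6,0,0,0,-1,0.9,0,0,0,-1,1.2,0,0,0,-1,1.2,0,0,0])

```text
time: 9.45
tcp_pos: [0.4919, 0.1409, 0.12]
ee_rot: [[0.0, 0.218, 0.976], [-0.0, 0.976, -0.218], [-1.0, -0.0, 0.0]]
ft_force: [-0.4, -0.5, -0.9]
grip_width: 0.0207
```

Request:
send_rows(deltas=[-1,0.4,0,0,0,-1,0.8,0,0,0,-1,1.2,0,0,0,-1,1.2,0,0,0])

```text
time: 9.85
tcp_pos: [0.4922, 0.1409, 0.12]
ee_rot: [[0.0, 0.218, 0.976], [-0.0, 0.976, -0.218], [-1.0, -0.0, 0.0]]
ft_force: [-5.0, -0.8, 8.6]
grip_width: 0.0204
```

```bash
python3 - <<'E'
from h import *
im,d=ctrl.get_image('side'); cv2.imwrite('pics/6s.png',cv2.resize(im[140:290,210:390],None,fx=4,fy=4,interpolation=cv2.INTER_CUBIC))
s=ctrl.sense();print(s['moment'],s['ft_force'],s['tcp_pos'])
E
```

```text
[-0.0791517   1.23126012  0.01965912] [-5.43818445 -1.61544736  8.54668987] [0.4921535  0.14092653 0.11995268]
```

View pics/6s.png

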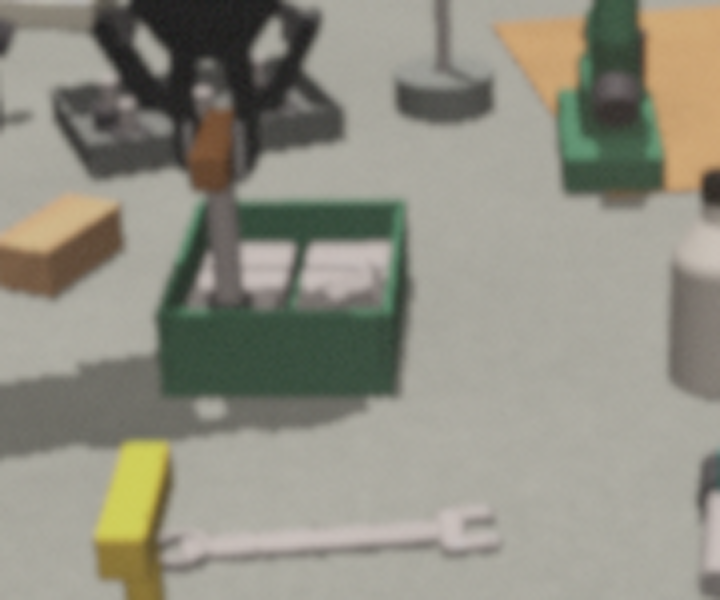

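Request:
send_rows(deltas=[-1,-3,0,0,0,-1,-12,0,0,0,-1,-26,0,0,0,-1,-40,0,0,0,-1,-46,0,0,0,-1,-46,5,15,0,-1,-46,12,38,0,-1,-46,18,57,0,-1,-46,20,64,0,-1,-46,20,64,0])

```text
time: 10.9
tcp_pos: [0.5591, 0.1464, 0.1646]
ee_rot: [[0.0, 0.219, 0.976], [0.0, 0.976, -0.219], [-1.0, 0.0, 0.0]]
ft_force: [0.3, -0.4, -5.7]
grip_width: 0.0206
```

```bash
cat >> h.py <<'E'
def topmap(n):
    """box heights from side camera in box frame"""
    im,d=ctrl.get_image('side'); cv2.imwrite(f'pics/{n}.png',cv2.resize(im[140:290,210:390],None,fx=4,fy=4,interpolation=cv2.INTER_CUBIC))
    W=cloud('side',d); a=np.radians(-12.7);c=np.array([.5312,.1723]);R=np.array([[np.cos(a),-np.sin(a)],[np.sin(a),np.cos(a)]])
    q=(W[...,:2]-c)@R*1000-[3.4,-3]; z=W[...,2]*1000
    xb=np.arange(-72,73,9)
    print('cols',xb[:-1]+4)
    for y in range(80,-90,-8):
        r=[]
        for x in xb[:-1]:
            m=(q[...,0]>=x)&(q[...,0]<x+9)&(q[...,1]>=y-8)&(q[...,1]<y)&(z<70); r.append(int(np.median(z[m])) if m.sum()>1 else -1)
        print(y-4,r)
E
python3 -c "
from h import *
plan([558,145.8,120],-12.7); topmap('7s')"
```

```text
t 10.9 p [559.1 146.4 164.6] yaw -12.6 f [ 0.3 -0.4 -5.7] w 0.0206 -> d [44.6 -0.8 -1. ] twist 0.1
cols [-68 -59 -50 -41 -32 -23 -14  -5   4  13  22  31  40  49  58  67]
76 [40, 37, 29, 37, -1, 27, 26, 5, -1, -1, -1, -1, -1, 26, 40, 25]
68 [36, 26, 28, 26, 27, 26, 26, 5, -1, -1, -1, -1, -1, 26, -1, 49]
60 [49, 25, 26, 25, 27, 26, 27, 17, -1, -1, -1, -1, -1, 27, 40, 40]
52 [35, 25, 26, 26, 26, 26, 25, 5, 25, 25, 25, 26, 26, 27, 28, 27]
44 [46, 26, 25, 25, 26, 24, 25, 18, 26, 24, 26, 25, 25, 25, -1, 10]
36 [38, 26, 26, 26, 25, 26, 26, 14, 26, 26, 26, 26, -1, -1, -1, 1]
28 [40, 26, 25, 27, 27, 26, 26, 10, 26, 28, 26, 27, -1, -1, 28, 52]
20 [40, 27, -1, 26, 26, 26, 26, 25, 26, 26, 27, -1, -1, -1, -1, 47]
12 [44, 27, 26, 26, 26, 26, 26, 17, 25, 27, -1, -1, -1, -1, -1, 35]
4 [43, 25, 26, 26, 26, 26, 25, 20, 26, -1, -1, -1, -1, -1, -1, 25]
-4 [39, 27, 26, 26, 27, 27, 25, 25, 23, 30, 35, 39, 42, 49, 42, 8]
-12 [48, 26, 27, 27, 27, 27, 26, -1, 27, 29, 34, 38, 44, 48, 44, 5]
-20 [46, -1, 26, 26, 27, 27, 26, -1, 27, 30, 35, 39, 42, 47, 39, 47]
-28 [45, -1, -1, -1, -1, -1, -1, -1, -1, 30, 34, 38, 44, 47, 39, 35]
-36 [48, -1, -1, -1, -1, -1, -1, -1, -1, -1, 34, 37, 38, 40, 36, 23]
-44 [53, -1, -1, -1, -1, -1, -1, -1, -1, -1, -1, -1, -1, -1, -1, 10]
-52 [50, -1, -1, -1, -1, -1, -1, -1, -1, -1, -1, -1, -1, -1, 54, 0]
-60 [53, -1, -1, -1, -1, -1, -1, -1, -1, -1, -1, -1, -1, -1, -1, 48]
-68 [53, -1, -1, -1, -1, -1, -1, -1, -1, -1, -1, -1, -1, -1, -1, 34]
-76 [40, 21, 19, -1, 4, 9, 48, 37, 19, 39, 14, 27, 13, 13, 32, 23]
-84 [26, 25, 27, 26, 28, 29, 23, 26, 26, 26, 27, 27, 26, 30, 26, 19]
-92 [0, 0, -1, 0, -1, -2, -1, 0, -1, -1, -1, -1, -2, 0, -1, 0]
```

View pics/7s.png

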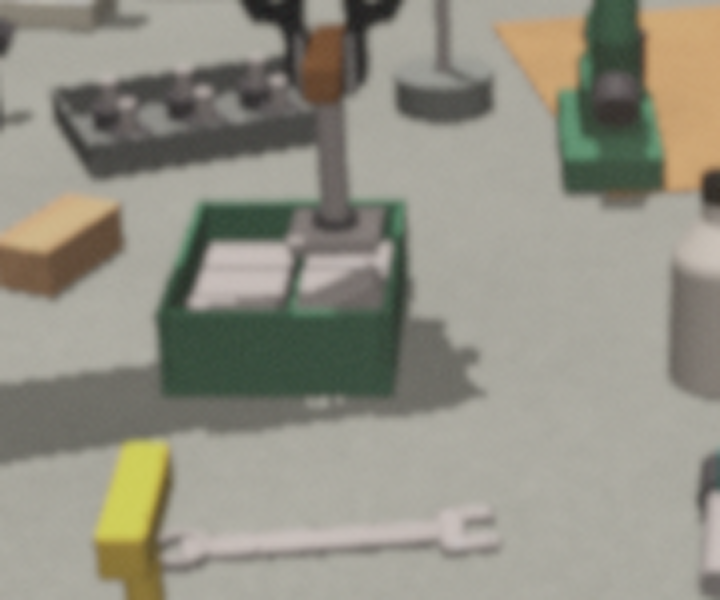

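The -x line is now flat and the foot is over the third raised slug. Lowering onto it.

Request:
send_rows(deltas=[-1,5,0,0,0,-1,11,0,0,0,-1,16,0,0,0,-1,18.5,0,0,0,-1,20,0,0,0,-1,21,0,0,0,-1,22,0,0,0,-1,23,0,0,0,-1,24,0,0,0,-1,25,0,0,0])

```text
time: 11.95
tcp_pos: [0.5587, 0.1465, 0.1395]
ee_rot: [[0.0, 0.218, 0.976], [0.0, 0.976, -0.218], [-1.0, 0.0, 0.0]]
ft_force: [-0.3, -0.0, -5.3]
grip_width: 0.0205
```

Request:
send_rows(deltas=[-1,1.2,0,0,0,-1,2.4,0,0,0,-1,3.6,0,0,0,-1,4.8,0,0,0,-1,6,0,0,0,-1,7.2,0,0,0,-1,8.4,0,0,0,-1,9.6,0,0,0,-1,10.8,0,0,0,-1,12,0,0,0])

```text
time: 12.95
tcp_pos: [0.5586, 0.1465, 0.1273]
ee_rot: [[-0.0, 0.218, 0.976], [-0.0, 0.976, -0.218], [-1.0, -0.0, -0.0]]
ft_force: [-0.8, 0.9, -4.8]
grip_width: 0.0205
```

Request:
send_rows(deltas=[-1,1,0,0,0,-1,2,0,0,0,-1,3,0,0,0,-1,4,0,0,0,-1,4.8,0,0,0,-1,5.4,0,0,0,-1,6,0,0,0,-1,6,0,0,0])

```text
time: 13.75
tcp_pos: [0.5585, 0.1464, 0.1213]
ee_rot: [[-0.0, 0.218, 0.976], [0.0, 0.976, -0.218], [-1.0, -0.0, -0.0]]
ft_force: [0.3, 0.1, -4.8]
grip_width: 0.0205
```

Request:
send_rows(deltas=[-1,0.5,0,0,0,-1,1,0,0,0,-1,1.5,0,0,0,-1,2,0,0,0,-1,2.5,0,0,0,-1,3,0,0,0,-1,3,0,0,0])

```text
time: 14.45
tcp_pos: [0.559, 0.1464, 0.12]
ee_rot: [[0.0, 0.218, 0.976], [-0.0, 0.976, -0.218], [-1.0, -0.0, 0.0]]
ft_force: [-4.1, -1.3, 5.8]
grip_width: 0.0206
```

Request:
send_rows(deltas=[-1,-3,0,0,0,-1,-12,0,0,0,-1,-26,0,0,0,-1,-40,0,0,0,-1,-46,5,0,0,-1,-46,20,0,0,-1,-46,40,0,0,-1,-46,55,0,0,-1,-46,59,0,0,-1,-46,59,0,0])

```text
time: 15.45
tcp_pos: [0.5713, 0.2048, 0.1639]
ee_rot: [[-0.001, 0.217, 0.976], [-0.0, 0.976, -0.217], [-1.0, -0.001, -0.001]]
ft_force: [0.3, -0.1, -4.8]
grip_width: 0.0205
```

```bash
python3 -c "
from h import *
plan([571.2,204.3,120],-12.7); topmap('8s')"
```

```text
t 15.45 p [571.3 204.8 163.9] yaw -12.5 f [ 0.3 -0.1 -4.8] w 0.0205 -> d [43.9 -0.5  0.1] twist 0.2
cols [-68 -59 -50 -41 -32 -23 -14  -5   4  13  22  31  40  49  58  67]
76 [36, 29, 28, 30, 26, 28, 26, 4, 28, 35, 27, 32, 31, 27, 51, 0]
68 [47, 26, 26, 27, 26, 25, 26, 22, -1, 26, 26, 27, 26, 26, 26, 49]
60 [41, 25, 26, 26, 26, 26, 26, 12, 27, 26, 27, 26, 27, 26, 27, 38]
52 [30, 27, 26, 26, 27, 25, 26, 11, 26, 25, 25, 27, 26, 26, 25, 26]
44 [42, 24, 26, 26, 26, 26, 26, 15, 24, 26, 26, 25, 25, 24, -1, 14]
36 [51, 27, 26, 25, -1, 27, 27, 10, 27, 24, 26, 26, 26, 26, 40, 1]
28 [43, 27, 27, 26, 27, 26, 26, 4, 26, 26, 26, 27, 25, 25, 40, 0]
20 [48, 26, 26, 26, 26, 26, 26, 26, 26, 26, 26, 27, 26, 26, 27, 42]
12 [42, 27, 26, 26, 26, 27, 27, 18, 26, 25, 26, 27, 25, 26, 27, 30]
4 [41, 26, 26, 26, 26, 27, 26, 21, 26, -1, 27, 26, 26, 25, -1, 18]
-4 [47, 26, 26, 26, 27, 26, 26, 24, 25, 27, 26, 26, 26, 26, 26, 9]
-12 [41, 26, 27, 27, 27, 27, 27, -1, -1, 26, 25, 27, 27, 26, 40, 51]
-20 [43, 26, 27, 26, 27, 26, 27, -1, -1, 27, 27, 26, 27, 26, 28, 45]
-28 [53, -1, -1, -1, -1, -1, -1, -1, -1, -1, -1, -1, -1, -1, -1, 35]
-36 [45, -1, -1, -1, -1, -1, -1, -1, -1, -1, -1, -1, -1, -1, -1, 18]
-44 [52, -1, -1, -1, -1, -1, -1, -1, -1, -1, -1, -1, -1, -1, -1, 7]
-52 [50, -1, -1, -1, -1, -1, -1, -1, -1, -1, -1, -1, -1, -1, -1, 0]
-60 [53, -1, -1, -1, -1, -1, -1, -1, -1, -1, -1, -1, -1, -1, -1, 46]
-68 [54, -1, -1, -1, -1, -1, -1, -1, -1, -1, -1, -1, -1, -1, -1, 32]
-76 [32, 21, 26, -1, 32, 34, 37, 30, 27, 21, 22, 35, 35, 24, 27, 19]
-84 [27, 27, 25, 27, 26, 25, 26, 23, 27, 26, 27, 22, 25, 28, 24, 23]
-92 [-1, -1, -1, -1, -1, -2, 0, -1, -1, -1, -1, -2, 0, -2, -1, -1]
```

View pics/8s.png

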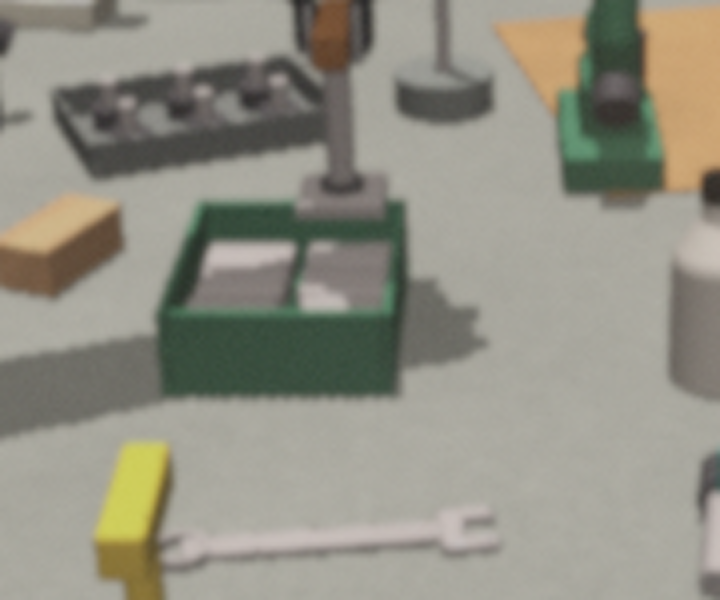

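All visible slugs lie level at about 26 mm in the side camera, which reads roughly 2 mm low. I'll bed all eight in four pushes, one on each quarter, starting here.

Request:
send_rows(deltas=[-1,8,-0.5,0,0,-1,18,-0.5,0,0,-1,28,-0.5,0,0,-1,35,-0.5,0,0,-1,39,-0.5,0,0,-1,41.5,-0.5,0,0,-1,42.5,-0.5,0,0,-1,43.5,-0.5,0,0,-1,44.5,-0.5,0,0,-1,45.5,-0.5,0,0])

```text
time: 16.5
tcp_pos: [0.5719, 0.2036, 0.12]
ee_rot: [[0.001, 0.218, 0.976], [0.0, 0.976, -0.218], [-1.0, 0.0, 0.001]]
ft_force: [-2.1, -0.2, 2.8]
grip_width: 0.0204
```

Request:
send_rows(deltas=[-1,0.5,0,0,0,-1,1,0,0,0,-1,1.5,0,0,0,-1,1.5,0,0,0])

```text
time: 16.9
tcp_pos: [0.5721, 0.2037, 0.12]
ee_rot: [[0.001, 0.218, 0.976], [-0.0, 0.976, -0.218], [-1.0, 0.0, 0.001]]
ft_force: [-5.2, -1.5, 9.6]
grip_width: 0.0209
```

Request:
send_rows(deltas=[-1,0.6,0,0,0,-1,1.2,0,0,0,-1,1.2,0,0,0,-1,1.2,0,0,0,-1,1.2,0,0,0,-1,1.2,0,0,0,-1,1.2,0,0,0,-1,1.2,0,0,0,-1,1.2,0,0,0,-1,1.2,0,0,0])

```text
time: 17.9
tcp_pos: [0.5722, 0.2037, 0.12]
ee_rot: [[0.001, 0.218, 0.976], [-0.0, 0.976, -0.218], [-1.0, 0.0, 0.001]]
ft_force: [-8.1, -2.9, 15.3]
grip_width: 0.0206
```

Request:
send_rows(deltas=[-1,0,0,0,0,-1,0,0,0,0,-1,0,0,0,0,-1,0,0,0,0])

```text
time: 18.3
tcp_pos: [0.5722, 0.2037, 0.1199]
ee_rot: [[0.001, 0.218, 0.976], [-0.0, 0.976, -0.218], [-1.0, 0.0, 0.001]]
ft_force: [-8.6, -2.2, 15.0]
grip_width: 0.0203
```

Request:
send_rows(deltas=[-1,-1.5,0,0,0,-1,-4,0,0,0,-1,-14,0,0,0,-1,-30,0,0,0,-1,-44,0,-4,0,-1,-48,0,-20,0,-1,-48,0,-42,0,-1,-48,0,-58,0,-1,-48,0,-64,0,-1,-48,0,-64,0])

```text
time: 19.3
tcp_pos: [0.5087, 0.2178, 0.1651]
ee_rot: [[0.001, 0.218, 0.976], [0.0, 0.976, -0.218], [-1.0, 0.001, 0.001]]
ft_force: [0.1, 0.3, -4.3]
grip_width: 0.0208
```

Request:
send_rows(deltas=[-1,8,0,0,0,-1,18,0,0,0,-1,28,0,0,0,-1,35,0,0,0,-1,39,0,0,0,-1,41.5,0,0,0,-1,42.5,0,0,0,-1,43.5,0,0,0,-1,44.5,0,0,0,-1,45.5,0,0,0])

```text
time: 20.3
tcp_pos: [0.5095, 0.2176, 0.12]
ee_rot: [[0.001, 0.218, 0.976], [0.0, 0.976, -0.218], [-1.0, 0.0, 0.001]]
ft_force: [-2.5, -1.6, 5.3]
grip_width: 0.0207
```

Request:
send_rows(deltas=[-1,0.6,0,0,0,-1,1.2,0,0,0,-1,1.7,0,0,0,-1,1.7,0,0,0])

```text
time: 20.7
tcp_pos: [0.5097, 0.2177, 0.12]
ee_rot: [[0.001, 0.218, 0.976], [-0.0, 0.976, -0.218], [-1.0, 0.0, 0.001]]
ft_force: [-6.5, -2.3, 12.6]
grip_width: 0.0205
```

Request:
send_rows(deltas=[-1,0.1,0,0,0,-1,0.1,0,0,0,-1,0.1,0,0,0,-1,0.1,0,0,0,-1,0.1,0,0,0,-1,0.1,0,0,0,-1,0.1,0,0,0,-1,0.1,0,0,0,-1,0.1,0,0,0,-1,0.1,0,0,0])

```text
time: 21.7
tcp_pos: [0.5097, 0.2177, 0.12]
ee_rot: [[0.001, 0.218, 0.976], [-0.0, 0.976, -0.218], [-1.0, 0.0, 0.001]]
ft_force: [-6.5, -2.1, 12.2]
grip_width: 0.0207
```

Request:
send_rows(deltas=[-1,0,0,0,0,-1,0,0,0,0,-1,0,0,0,0])

```text
time: 22.0
tcp_pos: [0.5097, 0.2177, 0.12]
ee_rot: [[0.001, 0.218, 0.976], [-0.0, 0.976, -0.218], [-1.0, 0.0, 0.001]]
ft_force: [-7.7, -3.0, 12.5]
grip_width: 0.0204
```

Request:
send_rows(deltas=[-1,-1.5,0,0,0,-1,-4,0,0,0,-1,-14,0,0,0,-1,-30,0,0,0,-1,-44,-4,4,0,-1,-47,-22,18,0,-1,-47,-44,36,0,-1,-47,-66,53,0,-1,-47,-78,62,0,-1,-47,-80,64,0])

```text
time: 23.0
tcp_pos: [0.5547, 0.124, 0.1643]
ee_rot: [[0.001, 0.221, 0.975], [-0.0, 0.975, -0.221], [-1.0, 0.0, 0.001]]
ft_force: [-0.1, 0.6, -4.5]
grip_width: 0.0204
```

Request:
send_rows(deltas=[-1,6,0,0,0,-1,16,0,0,0,-1,26,0,0,0,-1,34,0,0,0,-1,39,0,0,0,-1,41.5,0,0,0,-1,42.5,0,0,0,-1,43.5,0,0,0,-1,44.5,0,0,0,-1,45.5,0,0,0])

```text
time: 24.0
tcp_pos: [0.5547, 0.1255, 0.12]
ee_rot: [[0.001, 0.218, 0.976], [-0.0, 0.976, -0.218], [-1.0, 0.0, 0.001]]
ft_force: [-2.3, 0.3, 7.6]
grip_width: 0.0201
```

Request:
send_rows(deltas=[-1,0.6,0,0,0,-1,1.2,0,0,0,-1,1.4,0,0,0,-1,1.4,0,0,0,-1,1.4,0,0,0,-1,1.4,0,0,0,-1,1.4,0,0,0,-1,1.4,0,0,0,-1,1.4,0,0,0,-1,1.4,0,0,0])

```text
time: 25.0
tcp_pos: [0.5548, 0.1254, 0.12]
ee_rot: [[0.001, 0.218, 0.976], [-0.0, 0.976, -0.218], [-1.0, 0.0, 0.001]]
ft_force: [-6.3, -1.5, 10.5]
grip_width: 0.0209
```

Request:
send_rows(deltas=[-1,0.1,0,0,0,-1,0.1,0,0,0,-1,0.1,0,0,0,-1,0.1,0,0,0,-1,0.1,0,0,0])

```text
time: 25.5
tcp_pos: [0.5547, 0.1255, 0.1199]
ee_rot: [[0.001, 0.218, 0.976], [-0.0, 0.976, -0.218], [-1.0, 0.0, 0.001]]
ft_force: [-6.8, -1.6, 11.6]
grip_width: 0.0204
```

Request:
send_rows(deltas=[-1,-1.5,0,0,0,-1,-4,0,0,0,-1,-14,0,0,0,-1,-30,0,0,0,-1,-44,0,-4,0,-1,-47,0,-20,0,-1,-47,0,-42,0,-1,-47,0,-58,0,-1,-47,0,-64,0,-1,-47,0,-64,0])

```text
time: 26.5
tcp_pos: [0.4913, 0.1397, 0.1648]
ee_rot: [[0.002, 0.218, 0.976], [0.0, 0.976, -0.218], [-1.0, 0.0, 0.001]]
ft_force: [0.2, -0.1, -5.1]
grip_width: 0.0205
```

```bash
python3 -c "
from h import *
plan([491.2,140.3,120],-12.7); topmap('9s')" | head -12
```

```text
t 26.5 p [491.3 139.7 164.8] yaw -12.6 f [ 0.2 -0.1 -5.1] w 0.0205 -> d [44.8  0.5 -0.3] twist 0.1
cols [-68 -59 -50 -41 -32 -23 -14  -5   4  13  22  31  40  49  58  67]
76 [54, -1, -1, 53, 50, 47, 27, 32, 40, 45, 26, 28, 32, 34, 53, 0]
68 [53, -1, -1, -1, -1, 26, 26, 23, 27, 26, 27, 26, 26, 26, 27, 53]
60 [53, -1, -1, -1, -1, -1, 26, 13, 27, 26, 26, 27, 27, 26, 27, 38]
52 [37, -1, -1, -1, -1, -1, 26, 4, 25, 25, 26, 26, 26, 26, 25, 26]
44 [-1, -1, -1, -1, -1, -1, 25, 18, 25, 24, 24, 25, 25, 26, -1, 10]
36 [23, 26, 27, 25, 26, 25, -1, 9, -1, 26, 26, 26, 25, 25, 26, 2]
28 [23, 26, 27, 27, 27, 26, 27, 7, 28, 27, 26, 25, 26, 26, 27, 26]
20 [26, 26, 26, 26, 26, 26, 26, 26, 26, 27, 26, 26, 25, 26, 27, 43]
12 [32, 27, 27, 26, 25, 26, 26, 19, 26, 26, 26, 26, 26, 26, 26, 33]
4 [31, 26, 26, 26, -1, 27, 27, 21, 26, 25, 25, 26, 25, 25, -1, 16]
```

View pics/9s.png

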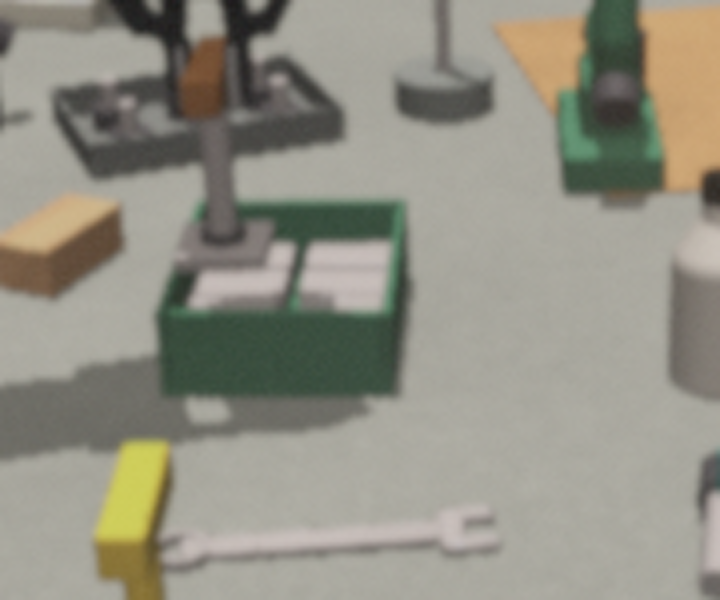

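Everything is still level and the tamper is upright. The last push goes here, trimmed to about 20 N.

Request:
send_rows(deltas=[-1,8,0.5,0,0,-1,18,0.5,0,0,-1,28,0.5,0,0,-1,35,0.5,0,0,-1,39,0.5,0,0,-1,41.5,0.5,0,0,-1,42.7,0.5,0,0,-1,43.9,0.5,0,0,-1,45.1,0.5,0,0,-1,46.3,0.5,0,0])

```text
time: 27.55
tcp_pos: [0.4924, 0.14, 0.1199]
ee_rot: [[0.001, 0.218, 0.976], [-0.0, 0.976, -0.218], [-1.0, -0.0, 0.001]]
ft_force: [-6.2, -1.4, 15.7]
grip_width: 0.0202
```

Request:
send_rows(deltas=[-1,0.6,0,0,0,-1,1,0,0,0,-1,1,0,0,0])

```text
time: 27.85
tcp_pos: [0.4925, 0.14, 0.12]
ee_rot: [[0.001, 0.218, 0.976], [-0.0, 0.976, -0.218], [-1.0, -0.0, 0.001]]
ft_force: [-8.4, -2.3, 13.2]
grip_width: 0.0206
```

Request:
send_rows(deltas=[-1,0.5,0,0,0,-1,0.5,0,0,0,-1,0.5,0,0,0])

```text
time: 28.15
tcp_pos: [0.4926, 0.14, 0.1199]
ee_rot: [[0.001, 0.218, 0.976], [-0.0, 0.976, -0.218], [-1.0, -0.0, 0.001]]
ft_force: [-8.8, -2.6, 17.7]
grip_width: 0.0204
```

Request:
send_rows(deltas=[-1,0,0,0,0,-1,0,0,0,0,-1,0,0,0,0,-1,0,0,0,0,-1,0,0,0,0,-1,0,0,0,0,-1,0,0,0,0,-1,0,0,0,0,-1,0,0,0,0,-1,0,0,0,0])

```text
time: 29.15
tcp_pos: [0.4926, 0.14, 0.1199]
ee_rot: [[0.001, 0.218, 0.976], [-0.0, 0.976, -0.218], [-1.0, -0.0, 0.001]]
ft_force: [-9.1, -2.4, 17.8]
grip_width: 0.0206
```

Request:
send_rows(deltas=[-1,0,0,0,0,-1,0,0,0,0,-1,0,0,0,0,-1,0,0,0,0,-1,0,0,0,0])

```text
time: 29.65
tcp_pos: [0.4926, 0.14, 0.12]
ee_rot: [[0.001, 0.218, 0.976], [-0.0, 0.976, -0.218], [-1.0, -0.0, 0.001]]
ft_force: [-8.8, -1.2, 17.4]
grip_width: 0.0207
```

Request:
send_rows(deltas=[-1,-1.5,0,0,0,-1,-4,0,0,0,-1,-14,0,0,0,-1,-30,0,0,0,-1,-48,0,0,0,-1,-65,0,0,0,-1,-78,0,0,0,-1,-82,0,0,0,-1,-82,0,0,0,-1,-82,0,0,0])

```text
time: 30.65
tcp_pos: [0.4909, 0.1399, 0.1971]
ee_rot: [[-0.002, 0.218, 0.976], [-0.0, 0.976, -0.218], [-1.0, -0.0, -0.002]]
ft_force: [-0.1, 0.8, -4.8]
grip_width: 0.0204
```

```bash
python3 -c "
from h import *
plan([565,-264,150],-64.6)"
```

```text
t 30.65 p [490.9 139.9 197.1] yaw -12.6 f [-0.1  0.8 -4.8] w 0.0204 -> d [  47.  -378.   160.6] twist 52.0
```

Request:
send_rows(deltas=[-1,0,-16,7,3,-1,0,-52,22,8,-1,0,-95,40,15,-1,0,-140,60,22,-1,0,-186,79,28,-1,0,-232,99,34,-1,0,-280,119,40,-1,0,-322,137,46,-1,0,-358,152,50,-1,0,-381,161,52])

```text
time: 31.65
tcp_pos: [0.5649, -0.2699, 0.1965]
ee_rot: [[-0.002, 0.905, 0.425], [0.001, 0.425, -0.905], [-1.0, -0.001, -0.001]]
ft_force: [-0.1, 0.1, -4.1]
grip_width: 0.0209
```

Request:
send_rows(deltas=[-1,0,0,0,0,-1,0,0,0,0])

```text
time: 31.85
tcp_pos: [0.5648, -0.2669, 0.1965]
ee_rot: [[-0.002, 0.904, 0.428], [0.002, 0.428, -0.904], [-1.0, -0.001, -0.003]]
ft_force: [-0.2, 0.5, -5.7]
grip_width: 0.0205
```

```bash
python3 -c "
from h import *
plan([565,-267,99],-64.6)
im,d=ctrl.get_image('side'); cv2.imwrite('pics/10s.png',cv2.resize(im[180:400,180:480],None,fx=2.5,fy=2.5))"
```

```text
t 31.85 p [ 564.8 -266.9  196.5] yaw -64.7 f [-0.2  0.5 -5.7] w 0.0205 -> d [97.5  0.3  0.5] twist -0.1
```

View pics/10s.png

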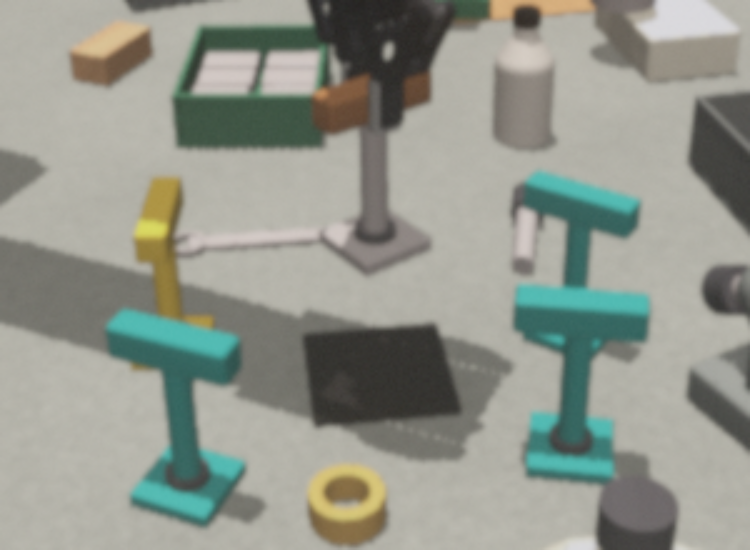

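The tamper hangs upright over the plate at about (380,370) in the crop. Lowering it now.

Request:
send_rows(deltas=[-1,12,0,0,0,-1,32,0,0,0,-1,52,0,0,0,-1,70,0,0,0,-1,83,0,0,0,-1,91,0,0,0,-1,94,0,0,0,-1,95.5,0,0,0,-1,96.5,0,0,0,-1,97.3,0,0,0])

```text
time: 32.9
tcp_pos: [0.566, -0.2674, 0.1016]
ee_rot: [[0.001, 0.903, 0.429], [-0.001, 0.429, -0.903], [-1.0, 0.001, 0.001]]
ft_force: [0.6, 0.4, -5.0]
grip_width: 0.0204
```

Request:
send_rows(deltas=[-1,0.4,0,0,0,-1,0.8,0,0,0,-1,1.1,0,0,0,-1,1.1,0,0,0])

```text
time: 33.3
tcp_pos: [0.5654, -0.267, 0.0997]
ee_rot: [[0.0, 0.903, 0.429], [0.0, 0.429, -0.903], [-1.0, 0.0, 0.0]]
ft_force: [-0.5, 0.7, -5.0]
grip_width: 0.0207
```

Request:
send_rows(deltas=[-1,0.5,0,0,0,-1,1,0,0,0,-1,1.5,0,0,0,-1,2,0,0,0,-1,2.2,0,0,0,-1,2.2,0,0,0])

```text
time: 33.9
tcp_pos: [0.5655, -0.2671, 0.098]
ee_rot: [[0.0, 0.903, 0.429], [-0.0, 0.429, -0.903], [-1.0, -0.0, 0.0]]
ft_force: [-1.7, 1.3, -0.1]
grip_width: 0.0209
```

Request:
send_rows(deltas=[-0.3,0,0,0,0,-0.1,0,0,0,0,0.1,0,0,0,0,0.3,0,0,0,0,0.3,0,0,0,0,0.3,0,0,0,0], grip_force=20)

```text
time: 34.5
tcp_pos: [0.5655, -0.2671, 0.0976]
ee_rot: [[0.0, 0.903, 0.429], [-0.0, 0.429, -0.903], [-1.0, 0.0, 0.0]]
ft_force: [-0.3, -0.6, -1.0]
grip_width: 0.0556
```

Request:
send_rows(deltas=[0.3,-5,0,0,0,0.3,-15,0,0,0,0.3,-35,0,0,0,0.3,-65,0,0,0,0.3,-100,0,0,0,0.3,-140,0,0,0,0.3,-140,0,0,0])

```text
time: 35.2
tcp_pos: [0.5685, -0.269, 0.2463]
ee_rot: [[0.011, 0.903, 0.429], [-0.008, 0.429, -0.903], [-1.0, 0.007, 0.012]]
ft_force: [0.6, 0.1, 1.1]
grip_width: 0.0552
```

Request:
send_rows(deltas=[0.3,0,-40,0,0,0.3,0,-80,20,0,0.3,0,-120,50,0,0.3,0,-160,80,0,0.3,0,-200,110,0,0.3,0,-200,110,0,0.3,0,-200,110,0])

```text
time: 35.9
tcp_pos: [0.4312, -0.4529, 0.2375]
ee_rot: [[0.0, 0.904, 0.427], [0.0, 0.427, -0.904], [-1.0, 0.0, -0.0]]
ft_force: [-0.1, -1.3, 0.1]
grip_width: 0.0555
```

```bash
python3 - <<'E'
from h import *
plan([565,-267,99],-64.6)
for n in("side","top"):
    im,d=ctrl.get_image(n); cv2.imwrite(f"pics/{n}F.png",im); np.save(f"pics/{n}F.npy",d)
W=cloud('top',d); z=W[...,2]; W0=cloud('top',np.load('pics/top0.npy'))
roi=np.zeros(z.shape,bool); roi[215:290,375:450]=1
print('bar',rect(W[roi&(z>.118)]),np.nanmax(z[roi]))
a=np.radians(-12.7);c=np.array([.5312,.1723]);R=np.array([[np.cos(a),-np.sin(a)],[np.sin(a),np.cos(a)]])
q=(W[...,:2]-c)@R*1000
for x in(-35,35):
  for y in(60,20,-20,-60):
    m=(abs(q[...,0]-x)<24)&(abs(q[...,1]-y)<15); A=np.c_[q[m],np.ones(m.sum())]
    if m.sum()>20:
        zz=z[m]*1000; k=np.linalg.lstsq(A,zz,rcond=None)[0]; print(x,y,m.sum(),'mean',zz.mean().round(1),'tilt deg',np.degrees(k[:2]).round(1),'max',zz.max().round(1))
    else: print(x,y,'hidden')
E
```

```text
t 35.9 p [ 431.2 -452.9  237.5] yaw -64.7 f [-0.1 -1.3  0.1] w 0.0555 -> d [ 138.6  200.3 -111. ] twist -0.1
bar (array([ 565.8, -266.7]), array([80.2, 23.1]), 25.6) 0.1340558198786186
-35 60 290 mean 28.5 tilt deg [-0.2 -0.5] max 34.5
-35 20 292 mean 28.5 tilt deg [-0.2  0.3] max 33.9
-35 -20 290 mean 28.6 tilt deg [0.3 0.5] max 36.8
-35 -60 290 mean 28.6 tilt deg [-0.1  1.5] max 34.6
35 60 277 mean 28.3 tilt deg [ 1.  -0.7] max 34.8
35 20 276 mean 28.4 tilt deg [0.4 0.9] max 35.3
35 -20 283 mean 28.6 tilt deg [0.6 1. ] max 35.9
35 -60 279 mean 28.6 tilt deg [-0.   0.8] max 34.6
```

View pics/topF.png

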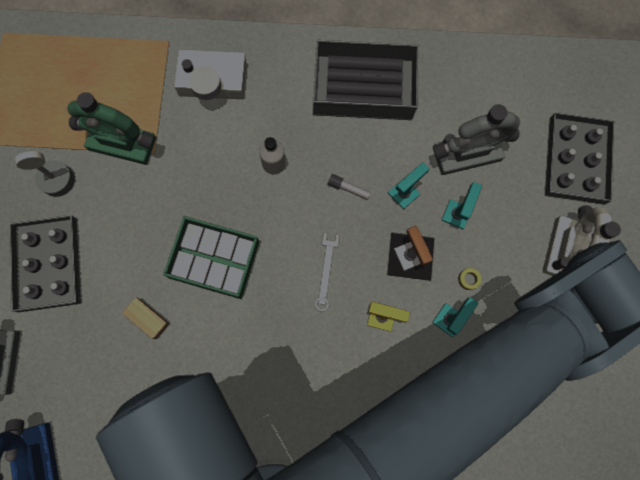

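View pics/sideF.png

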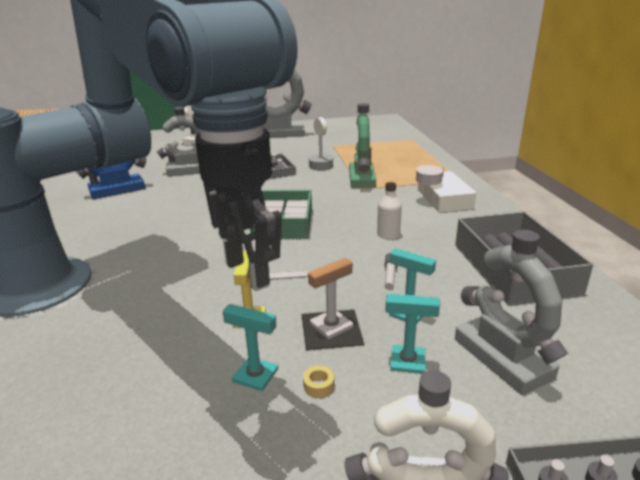

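All eight slugs show flat at (212,257) in the top view. The tamper stands on its plate at (411,252), nothing else has moved, and the arm is clear.

```bash
python3 -c "
from rig import ctrl
print(ctrl.close_job())"
```

```text
the job is handed in; nothing more can be done
None
```

The job is done and handed in at about 36 s of the 64 s allowed. All eight slugs lie flat, and the tamper stands upright and free on its rubber plate.

- **Pressing down:** I lowered the tamper slowly, first on the two raised slugs on the box's -x side together, then on the one on its +x side. Only the tamper touched the slugs.
- **Bedding:** I made four pushes, one on each quarter of the box, so every slug was pressed. Allowing for the tamper's weight, they came to about 20, 17.5, 16.5 and 22.5 N. Each was held for at least 1.2 s, the last for about 1.5 s. The second and third fell somewhat short of 20 N.
- **Last checks:** Seen from the top camera, all eight slug tops average 28.3–28.6 mm high, against 28 mm expected. Fitted tilts are within about 1.5°, which I put down to depth noise. The tamper stands about 3 mm from where it was at first, nearer the middle of its plate. By eye, nothing else on the bench has moved.
- **Disagreement:** The side camera placed things about 2–4 mm off from the top camera and read slug tops about 2 mm low. I allowed for this when placing the foot inside the walls.

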